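# Refit the chrome tap knob and hold it home against its spring

### The job

The tap's chrome knob has come off and stands on the draining board. Pick it up, turn it so that the flat in its bore matches the flat on the tap's brass spindle, push it on until it sits fully home on the tap body against the sprung white collar, and finish while still holding it pressed fully home, because the collar lifts it again as soon as you let go. Leave the pot, bowl, spatula and draining basket where they are.

Things in the scene. Friction and masses are not known exactly. Their poses are not given: they have to be found in the camera images.
- knob: Loose round chrome knob, 42 mm across, 36 mm high, about 150 g, standing on the board, bore down. Origin: centre of its underside; z up; +x points to the flat of its bore. A blue bar on top runs from near the centre to the rim on that +x side. Bore: a D, 24 mm deep, 19.5 mm across, flat 3.75 mm from the axis, 1.5 mm lead-in. Side solid, fluted, may be gripped at any yaw.
- knob_mark (a point): Point on the knob's top face on the blue bar, 15 mm from the axis in the knob's +x, 36 mm above its underside; axes as the knob's.
- tap_seat (a point): Centre of the flat top of the fixed round steel tap body (48 mm across, 115 mm above the worktop): the knob's underside rests here when fully home. z up; x points along the spout, away from the robot. The spout (20 mm thick) stays below 85 mm above the worktop.
- spindle_tip (a point): Centre of the top of the upright brass D-spindle, 22 mm above the tap seat, same vertical axis. 18 mm across, flat (painted blue) 3 mm from the axis, last 3 mm tapered to 12 mm. z up; +x points from the axis to the flat: the knob fits when its +x points the same way (within about 8 degrees). Stiff: it turns only if twisted with more than 0.6 N m.
- collar (a joint): Sprung white collar, 36 mm across, around the spindle. 0 = free, its top 8 mm above the tap seat (the spindle stands 14 mm above it); grows as pressed down; 0.008 = its top level with the tap seat, when the knob meets the tap body. It pushes back with about 4 N at 0 and 11 N at 0.008, and lifts the knob when that is let go.
- board: Fixed grey ridged draining board, 260 mm (x) by 1400 mm (y); origin at the centre of its underside on the worktop; the ridge tops, where things stand, are 13 mm above the worktop (z = 0).
- pot: Steel cooking pot, about 170 mm across and 100 mm high, with two side handles; origin at the centre of its underside. Leave alone.
- bowl: Glass mixing bowl, 170 mm across and 75 mm high; origin at the centre of its underside. Leave alone.
- spatula: Orange spatula, 260 mm long, lying on the board roughly along x, handle towards the robot, blade (under 70 mm wide) away; origin on its underside midway. Leave alone.
- basket: Black plastic draining basket, 220 by 190 mm and 110 mm high; origin at the centre of its underside. Leave alone.
Things that resemble listed ones, but are neither listed nor needed, are in the scene too. What is shaped like the part that bears tap_seat but purple is not meant. Leave any turquoise look-alike of the knob alone.

How it is judged:
By the outcome, as a careful person would: the job done as asked, in the order asked, and still so for the second after the job is handed in, while the arm keeps its last pose, push and grip.
It also fails if it takes over 38 s, if anything falls off the work surface, if the arm or the gripper's body presses on something with over 40 N, if the wrist force passes 120 N, or if a joint passes its speed limit or range.

### The arm

A 6-joint arm with a two-finger parallel gripper is mounted at the origin on the work surface. World frame = base frame: x ahead of the robot, y to its left, z up, the work surface at z = 0. Lengths are in m, angles in rad, forces in N, time in s.
With the tool pointing down it reaches from about 0.375 to 0.9 m from the base axis. Payload 3.1 kg.
Tool frame: the origin (TCP) lies between the finger pads; the fingertips stand 8 mm ahead of it and the grasp point (between the pads) lies 11 mm behind it; z points along the fingers, y is the line along which they close (so a half turn about z gives the same grasp; the last joint's range is limited). The gripper opens to 85 mm and grips with 20 to 120 N. Pads are 22 mm wide; open, the fingers measure 114 mm over their backs; the gripper's body (76 mm by 85 mm) begins 54 mm behind the grasp point. The pads swing forward as they close: fully open they stand 13 mm farther back than shut.
Start: joints at [-1.47, 0.527, 1.433, -0, 1.181, -0.178], TCP at [0.172, -0.601, 0.239] pointing down, gripper open.
Joint ranges: [-3.08, 3.08], [-0.75, 2.2], [0.22, 2.44], [-1.43, 4.57], [0, 2.65], [-2.85, 2.85]. Speed limits (rad/s): [2.79, 2.79, 3.14, 3.14, 3.14, 3.14].

### API

Orientations are given as a 3x3 rotation matrix whose columns are the frame's x, y, z axes.
In Python, from bench import * gives the robot as it stands. The module is installed in compiled form; this text tells all that it offers.
- The arm moves only by the tool jog_arm, never from a script. Its argument "moves" is a list of rows, each a list of 3 entries, a list of its own where there are three numbers: the shift along the world's x, y, z in mm, then the turn about the world's z in rad, then the finger opening in mm, from 0 to 85.4. In form: [[[tx, ty, tz], yaw, grip], ...]. A call has 1 to 20 rows; each row is the pose to reach, as a shift and turn from the pose commanded when the call began; what a row does not reach only later rows make up. A row lasts 1/8 s, in which the tool goes at most 62.5 mm and 10.7 degrees, less where a joint would pass 70% of its speed; a pose out of reach is approached as far as the arm can. A call with a gripper value outside its range is refused whole. The fingers move at their own pace and stop on an object; "grip_force" is the grip in N (left out, the last holds). Time passes only in rows, so rows that repeat a pose let the fingers close. It gives the time, the measured TCP pose, the force, the opening and the grip force at its end, in the units of the state.
- read_state(): the state, without advancing time (a new reading comes with each control period).
- read_camera(name): name is "scene" or "top" or "wrist"; returns a dict with "frame" (420x560x3 uint8, red, green, blue), "fx", "fy", "cx", "cy" (pixels), "rvec" (rotation vector, rad) and "tvec" (3), from world to camera coordinates, as OpenCV has them. Camera axes: x right, y down, z forward; pixel columns grow to the right and rows downward; lengths in m; the calibration is good to about 2 mm. A picture is of the moment at which its call begins. There is no depth.
- finish_job(): hands the job in; it is judged then, once.
The state is a dict: "t": time; "q": joint angles; "joint_velocities": joint speeds; "effort": joint torques, N m; "tcp_pos": TCP position; "ee_rot": TCP orientation; "wrist_force": force on the tool from outside, world axes, zero at the start; "moment": the same for the moment, N m; "grip_width": opening from 0.0 (shut) to 1.0 (fully open); "grasp_force": force on a finger pad.
Only numpy, scipy, OpenCV 4.12 (cv2) and the standard library are available. Lean on these libraries where they do the work, as an engineer would, in place of code of your own. Each camera call takes 0.05 s, during which the arm holds its last target. There are 200 camera calls.

## Working session

There is one attempt and no reset: what is moved stays moved. The work goes in short steps, Python scripts to look and compute and a tool call to move; the robot and the scene stay as the last step left them, time stands still between calls to the robot, and variables do not carry over. Pictures are saved under pics/ and viewed, at most 10 in all, crops included, and the job is handed in when it is done.

Besides the shell and the picture viewer there is one more tool, called after "Emit:" as name(argument=value, ...), one argument or row to a line, values as JSON. jog_arm: Moves the arm, as the interface text tells. Its arguments: {"type":"object","properties":{"moves":{"type":"array"},"grip_force":{"type":"number"}},"required":["moves"]}

```bash
mkdir -p pics; cat > h.py <<'E'
from bench import *
import numpy as np, cv2
def cam(n):
    c=read_camera(n); K=np.array([[c['fx'],0,c['cx']],[0,c['fy'],c['cy']],[0,0,1.]])
    return c['frame'],K,np.array(c['rvec'],float),np.array(c['tvec'],float)
def at_z(p,z,K,r,t):
    R=cv2.Rodrigues(r)[0]; C=-R.T@t; d=R.T@np.linalg.inv(K)@np.array([p[0],p[1],1.])
    return C+d*(z-C[2])/d[2]
def proj(P,K,r,t): return cv2.projectPoints(np.array(P,float).reshape(-1,3),r,t,K,None)[0].reshape(-1,2)
def save(n,f): cv2.imwrite('pics/'+n,f[:,:,::-1])
E
python3 - <<'E'
from h import *
for n in ("scene","top"):
    f,K,r,t=cam(n); save(n+'.png',f); np.savez(n,f=f,K=K,r=r,t=t); print(n,K[0,0],-cv2.Rodrigues(r)[0].T@t)
s=read_state(); print(s['t'],s['tcp_pos'],s['wrist_force'],s['ee_rot'])
E
```

```text
scene 412.33726008887095 [ 1.25326165 -0.27562132  0.81422275]
top 385.65159122498767 [0.30873206 0.10136637 1.4138084 ]
0.1 [ 0.17194563 -0.6002136   0.23841207] [-0.44993887 -0.4028026   0.47415058] [[ 9.61393453e-01  2.75177379e-01 -1.98193924e-04]
 [ 2.75177214e-01 -9.61391434e-01  2.00287450e-03]
 [ 3.60603814e-04 -1.98008888e-03 -9.99997975e-01]]
```

View pics/scene.png

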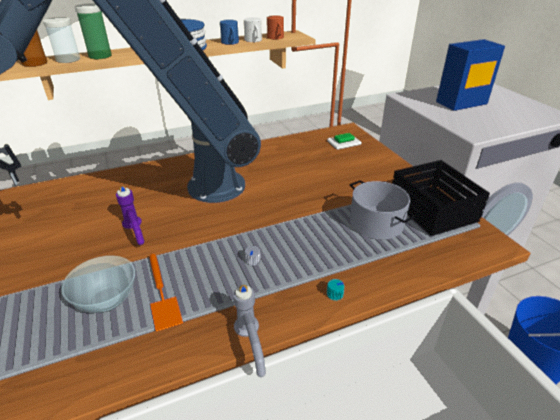

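View pics/top.png

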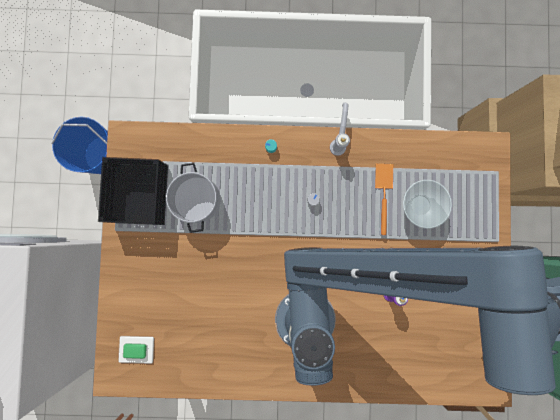

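In the scene picture the knob candidates are the chrome one at (252,257) and the turquoise one at (335,289). The tap candidates are the steel one at (244,295) and the purple one at (125,195). The chrome knob and the steel tap fit the description; in the top picture they are at (313,199) and (341,143). I'll confirm with enlarged crops.

```bash
python3 - <<'E'
from h import *
a=np.load('scene.npz');b=np.load('top.npz')
def c(f,u,v,w=25): return cv2.resize(f[v-w:v+w,u-w:u+w],(390,290*390//390+0),interpolation=cv2.INTER_CUBIC) if 0 else cv2.resize(f[v-w*3//4:v+w*3//4,u-w:u+w],(400,300),interpolation=cv2.INTER_CUBIC)
fs,ft=a['f'],b['f']
save('crops.png',np.vstack([np.hstack([c(fs,252,257),c(fs,244,297)]),np.hstack([c(ft,313,199),c(ft,341,143)])]))
print(at_z((313,199),.049,b['K'],b['r'],b['t']),at_z((341,143),.137,b['K'],b['r'],b['t']))
E
```

```text
[ 0.43111674 -0.01409925  0.049     ] [ 0.61445214 -0.09612735  0.137     ]
```

View pics/crops.png

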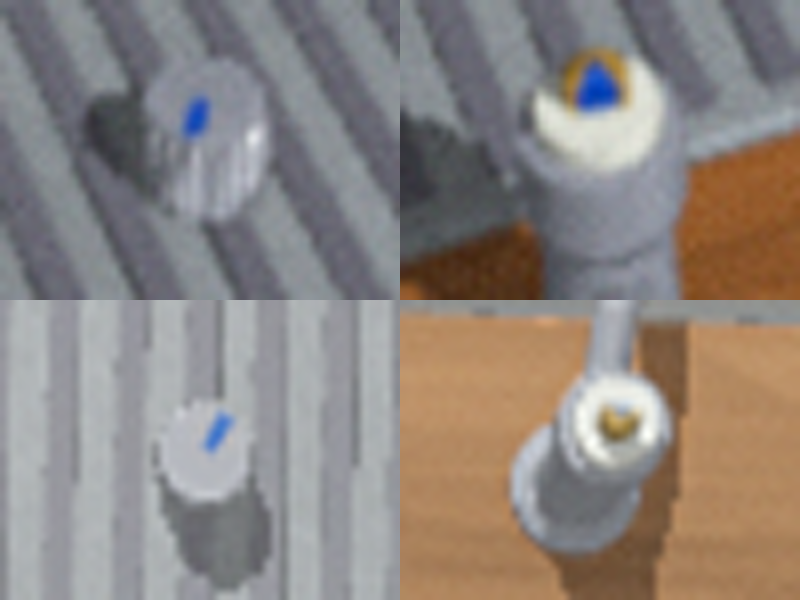

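The crops confirm both: a chrome knob with the blue bar pointing at about −30°, and a steel tap with brass spindle and blue flat facing roughly +x. I'll move the wrist camera over the tap first.

Emit:
jog_arm(
  moves=[
    [[0,50,30],0,85],
    [[40,100,60],0,85],
    [[80,150,60],0,85],
    [[110,200,60],0,85],
    [[150,245,60],0,85],
    [[190,290,60],0,85],
    [[230,330,60],0,85],
    [[270,375,60],0,85],
    [[310,415,60],0,85],
    [[350,460,60],0,85],
    [[390,490,60],0,85],
    [[410,500,60],0,85],
    [[410,500,60],0,85],
    [[410,500,60],0,85],
  ],
)

```text
t: 1.85
tcp_pos: [0.5811, -0.101, 0.2988]
ee_rot: [[0.961, 0.275, -0.002], [0.275, -0.961, 0.0], [-0.002, -0.001, -1.0]]
wrist_force: [-0.1, 0.6, 1.4]
grip_width: 0.994
grasp_force: 0.0
```

```bash
python3 - <<'E'
from h import *
f,K,r,t=cam('wrist'); save('w1.png',f); np.savez('w1',f=f,K=K,r=r,t=t)
R=cv2.Rodrigues(r)[0]; s=read_state(); print(s['t'],s['tcp_pos'],'cam',-R.T@t,R[2],K[0,0]); print(proj([[.614,-.096,.137],[.431,-.014,.049]],K,r,t))
E
```

```text
1.9 [ 0.58097206 -0.10127039  0.29897235] cam [ 0.64670524 -0.08257666  0.43388287] [-0.2609653  -0.07383281 -0.96252056] 306.73689531656566
[[281.92530302 161.113092  ]
 [186.76349855 265.70142211]]
```

View pics/w1.png

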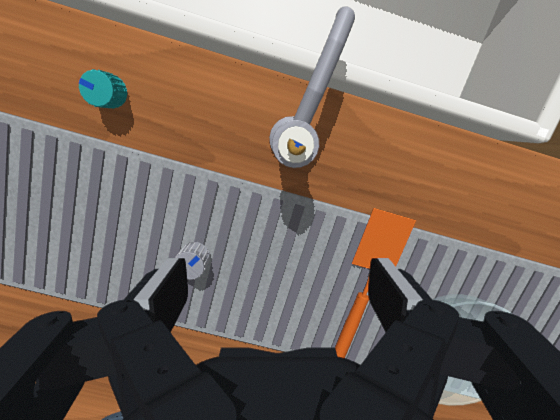

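The wrist view shows the steel tap with its spindle at (296,146), the chrome knob at (194,262) and the turquoise look-alike at (102,88). I'll measure from this frame, then check closer up.

```bash
cat >> h.py <<'E'
def blobs(f,u,v,w):
    """colour masks around a pixel: blue, brass, white"""
    h=cv2.cvtColor(f,cv2.COLOR_RGB2HSV).astype(int); H,S,V=h[...,0],h[...,1],h[...,2]
    win=np.zeros(H.shape,bool); win[max(0,v-w):v+w,max(0,u-w):u+w]=1
    return (win&(H>100)&(H<130)&(S>110),win&(H>8)&(H<32)&(S>110),win&(S<45)&(V>185))
def cen(m): y,x=np.nonzero(m); return np.array([x.mean(),y.mean()]),len(x)
E
python3 - <<'E'
from h import *
d=np.load('w1.npz');f,K,r,t=[d[k] for k in 'fKrt']
B,O,W=blobs(f,296,146,26)
for n,m,z in(('blue',B,.130),('brass',O,.137),('white',W,.123)):
    if m.any(): c,k=cen(m); print(n,c,k,at_z(c,z,K,r,t))
hull=cv2.convexHull(np.argwhere(W)[:,::-1].astype(np.int32)); (c,rad)=cv2.minEnclosingCircle(hull); print('collar',c,rad,at_z(c,.123,K,r,t))
B,_,_=blobs(f,194,262,26); c,k=cen(B); print('bar',c,k,at_z(c,.049,K,r,t))
E
```

```text
blue [297.4  143.88] 25 [ 0.63333522 -0.10612715  0.13      ]
brass [298.5260771  153.03287982] 882 [ 0.62573827 -0.10911824  0.137     ]
white [295.08333333 139.08908046] 696 [ 0.63683873 -0.1031139   0.123     ]
collar (292.5, 139.5) 23.162569046020508 [ 0.63575699 -0.10077168  0.123     ]
bar [193.55 260.7 ] 60 [ 0.44092653 -0.02144876  0.049     ]
```

Emit:
jog_arm(
  moves=[
    [[10,5,-40],0,85],
    [[25,8,-75],0,85],
    [[25,8,-75],0,85],
  ],
)

```text
t: 2.28
tcp_pos: [0.6048, -0.093, 0.2217]
ee_rot: [[0.962, 0.274, -0.006], [0.274, -0.962, 0.002], [-0.006, -0.004, -1.0]]
wrist_force: [-0.2, -0.8, 0.0]
grip_width: 0.992
grasp_force: 0.0
```

```bash
python3 - <<'E'
from h import *
f,K,r,t=cam('wrist'); np.savez('w2',f=f,K=K,r=r,t=t)
p=proj([.613,-.095,.13],K,r,t)[0].astype(int); print(p,read_state()['tcp_pos'])
u,v=np.clip(p,[100,75],[460,345]); save('w2.png',cv2.resize(f[v-75:v+75,u-100:u+100],(800,600),interpolation=cv2.INTER_CUBIC))
E
```

```text
[283 205] [ 0.60578384 -0.09338838  0.22361932]
```

View pics/w2.png

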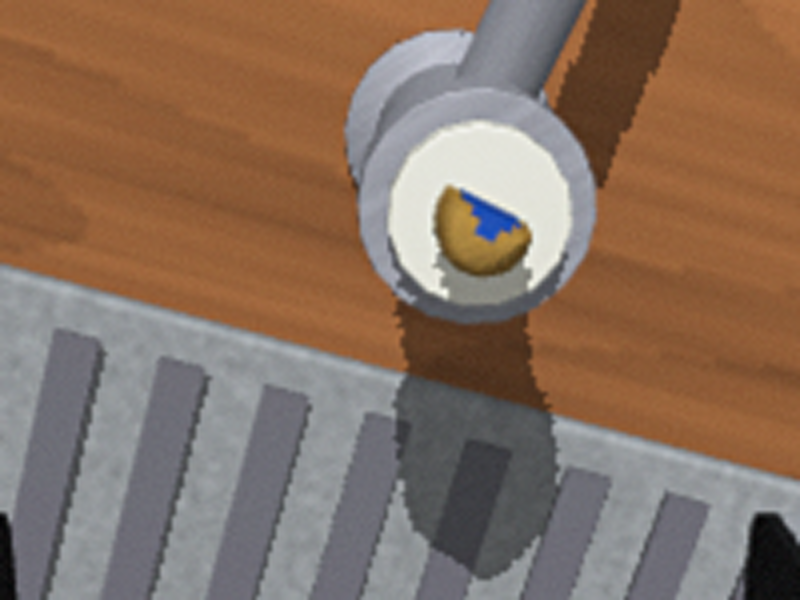

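Crop at 4×, origin (183,130). The collar circle spans x 388–572 and y 122–305, and the flat's base edge runs from (457,186) to (530,227) with the blue side facing up-right. I'll convert these to positions and move over the knob.

```bash
python3 - <<'E'
from h import *
d=np.load('w2.npz');f,K,r,t=[d[k] for k in 'fKrt']
o=np.array([183,130])
c=lambda x,y:o+np.array([x,y])/4
print('collar',at_z(c(480,213),.123,K,r,t),'body',at_z(c(477,205.5),.115,K,r,t))
a=at_z(c(457,186),.123,K,r,t);b=at_z(c(530,227),.123,K,r,t);e=a-b;print('flat',a,b,np.hypot(*e[:2]),'yaw',np.arctan2(-e[0],e[1]))
# refine: ellipse fit of collar outline (white, incl. interior) via hull
h=cv2.cvtColor(f,cv2.COLOR_RGB2HSV).astype(int)
W=((h[...,1]<35)&(h[...,2]>205)); W[:150]=0;W[210:]=0;W[:,:275]=0;W[:,330:]=0
hull=cv2.convexHull(np.argwhere(W)[:,::-1].astype(np.int32)); el=cv2.fitEllipse(hull);print(el,at_z(el[0],.123,K,r,t),read_state()['tcp_pos'])
x=at_z(c(480,213),.123,K,r,t)[:2]
for yw in(-.1,0,.1,.2,.3):
  n=np.array([np.cos(yw),np.sin(yw)]);q=np.array([-n[1],n[0]]);P=[np.r_[x+3e-3*n+s*8.485e-3*q,.123] for s in(1,-1)];print(yw,((proj(P,K,r,t)-o)*4).round(0).tolist())
E
```

```text
collar [ 0.63244609 -0.10538469  0.123     ] body [ 0.63240675 -0.10540544  0.115     ]
flat [ 0.63626149 -0.09958403  0.123     ] [ 0.63247463 -0.11551004  0.123     ] 0.01637003352868866 yaw -0.23344360903972536
((302.4499816894531, 182.81199645996094), (45.02106857299805, 45.09750747680664), 166.99122619628906) [ 0.63265756 -0.10487483  0.123     ] [ 0.60578384 -0.09338838  0.22361932]
-0.1 [[445.0, 183.0], [527.0, 215.0]]
0 [[442.0, 186.0], [527.0, 210.0]]
0.1 [[440.0, 190.0], [526.0, 206.0]]
0.2 [[438.0, 194.0], [525.0, 201.0]]
0.3 [[436.0, 199.0], [524.0, 197.0]]
```

Emit:
jog_arm(
  moves=[
    [[-60,25,0],0,85],
    [[-115,50,0],0,85],
    [[-165,75,-40],0,85],
    [[-175,75,-75],0,85],
    [[-175,75,-90],0,85],
    [[-175,75,-90],0,85],
  ],
)

```text
t: 3.08
tcp_pos: [0.4322, -0.0184, 0.1352]
ee_rot: [[0.962, 0.275, 0.001], [0.275, -0.962, -0.0], [0.001, 0.001, -1.0]]
wrist_force: [-0.1, 0.1, -0.5]
grip_width: 0.994
grasp_force: 0.0
```

```bash
python3 - <<'E'
from h import *
f,K,r,t=cam('wrist'); np.savez('w3',f=f,K=K,r=r,t=t)
p=proj([.435,-.019,.049],K,r,t)[0].astype(int); print(p,read_state()['tcp_pos'])
u,v=np.clip(p,[100,75],[460,345]); print(u,v);save('w3.png',cv2.resize(f[v-75:v+75,u-100:u+100],(800,600),interpolation=cv2.INTER_CUBIC))
E
```

```text
[279 214] [ 0.43296261 -0.01856352  0.13563483]
279 214
```

View pics/w3.png

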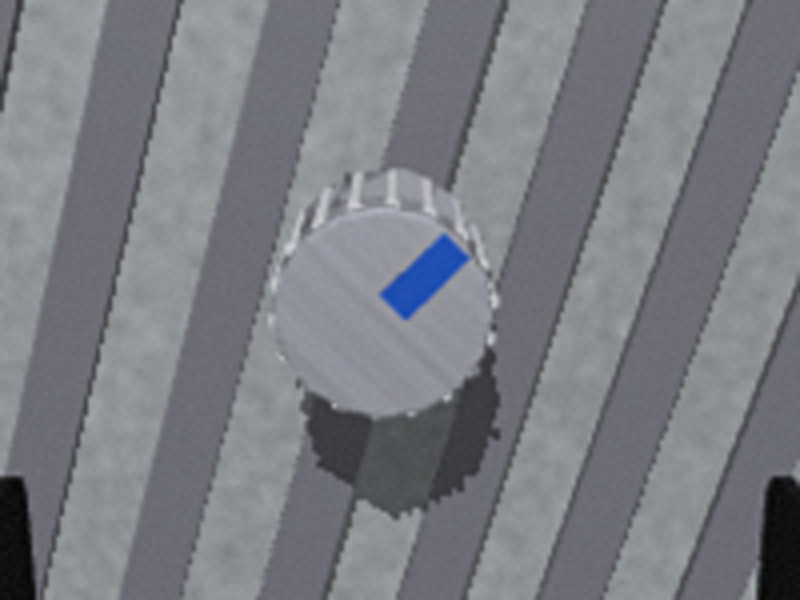

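The 4× crop (origin (179,139)) shows the chrome knob: top face centred at about (384,312), bar from (392,307) to (457,246). I'll work out poses and refine the flat's edge by a line fit.

```bash
python3 - <<'E'
from h import *
d=np.load('w3.npz');f,K,r,t=[d[k] for k in 'fKrt']
o=np.array([179,139]);c=lambda x,y:o+np.array([x,y])/4
print('knob',at_z(c(384,312),.049,K,r,t))
a=at_z(c(392.5,307.5),.049,K,r,t);b=at_z(c(457.5,246),.049,K,r,t);e=b-a;print('bar',a,b,np.hypot(*e[:2]),'yaw',np.arctan2(e[1],e[0]))
print('back from bar: axis',b-.0*e)
B,_,_=blobs(f,284,208,40);y,x=np.nonzero(B);P=np.array([at_z(q,.049,K,r,t)[:2] for q in zip(x,y)]);vx,vy,x0,y0=cv2.fitLine(P.astype(np.float32),2,0,.001,.001).ravel();print('fit yaw',np.arctan2(vy,vx),x0,y0)
d=np.load('w2.npz');f,K,r,t=[d[k] for k in 'fKrt']
h=cv2.cvtColor(f,cv2.COLOR_RGB2HSV).astype(int);M=(h[...,1]>90);pts=[]
for u in range(298,315):
    v=[k for k in range(160,200) if M[k,u]]; 
    if v: 
        k=v[0]; s=h[...,1]; w=(s[k,u]-90)/max(1,s[k,u]-s[k-1,u]); pts.append((u,k-w))
print(np.round(pts,1).tolist())
P=np.array([at_z(q,.13,K,r,t)[:2] for q in pts]);vx,vy,x0,y0=cv2.fitLine(P.astype(np.float32),cv2.DIST_HUBER,0,.001,.001).ravel();print('flat yaw',np.arctan2(-vx,vy),np.arctan2(vx,-vy))
E
```

```text
knob [ 0.43196363 -0.01668025  0.049     ]
bar [ 0.43325564 -0.01797988  0.049     ] [ 0.44804533 -0.02633145  0.049     ] 0.016984808788693725 yaw -0.5140504666011745
back from bar: axis [ 0.44804533 -0.02633145  0.049     ]
fit yaw -0.52253664 0.4408141 -0.021734687
[[298.0, 179.5], [299.0, 177.6], [300.0, 178.0], [301.0, 178.6], [302.0, 179.1], [303.0, 179.6], [304.0, 180.1], [305.0, 180.6], [306.0, 181.1], [307.0, 181.6], [308.0, 182.1], [309.0, 182.6], [310.0, 183.1], [311.0, 183.6], [312.0, 184.9], [313.0, 186.3], [314.0, 185.8]]
flat yaw -0.19394216 2.9476504
```

Knob at (0.432, −0.017), yaw −0.52. Tap at (0.6325, −0.105), flat yaw about −0.21. Now descend and grasp.

Emit:
jog_arm(
  moves=[
    [[0,1,-40],0,85],
    [[0,1,-80],0,85],
    [[0,1,-105],0,85],
    [[0,1,-105],0,85],
    [[0,1,-105],0,38],
    [[0,1,-105],0,38],
    [[0,1,-105],0,38],
    [[0,1,-105],0,38],
    [[0,1,-105],0,38],
    [[0,1,-105],0,38],
  ],
  grip_force=60,
)

```text
t: 4.38
tcp_pos: [0.4328, -0.0169, 0.0309]
ee_rot: [[0.961, 0.275, 0.003], [0.275, -0.961, -0.001], [0.003, 0.001, -1.0]]
wrist_force: [-0.2, -0.1, 10.1]
grip_width: 0.477
grasp_force: 59.5
```

Emit:
jog_arm(
  moves=[
    [[0,0,40],0,38],
    [[0,0,90],0,38],
    [[0,0,140],0,38],
    [[40,-15,160],0.1,38],
    [[90,-35,165],0.2,38],
    [[140,-60,165],0.31,38],
    [[180,-78,165],0.31,38],
    [[200,-88,165],0.31,38],
    [[200,-88,165],0.31,38],
    [[200,-88,165],0.31,38],
  ],
)

```text
t: 5.62
tcp_pos: [0.6302, -0.104, 0.1941]
ee_rot: [[0.831, 0.556, -0.003], [0.556, -0.831, 0.001], [-0.002, -0.002, -1.0]]
wrist_force: [-0.1, 0.6, -1.0]
grip_width: 0.473
grasp_force: 61.5
```

```bash
python3 - <<'E'
from h import *
f,K,r,t=cam('wrist'); s=read_state(); np.savez('w4',f=f,K=K,r=r,t=t,p=s['tcp_pos'])
z=s['tcp_pos'][2]+.049-.0309; p=proj(np.r_[s['tcp_pos'][:2],z],K,r,t)[0].astype(int); print(p,z,s['tcp_pos'],s['ee_rot'],s['wrist_force'],s['moment'])
u,v=np.clip(p,[100,75],[460,345]); print(u,v);save('w4.png',cv2.resize(f[v-75:v+75,u-100:u+100],(800,600),interpolation=cv2.INTER_CUBIC))
B,_,_=blobs(f,p[0],p[1],60);y,x=np.nonzero(B);P=np.array([at_z(q,z,K,r,t)[:2] for q in zip(x,y)]);vx,vy,x0,y0=cv2.fitLine(P.astype(np.float32),2,0,.001,.001).ravel();print('bar yaw',np.arctan2(vy,vx),x0,y0,len(x))
E
```

```text
[277 288] 0.21227850251244337 [ 0.63024407 -0.10385835  0.1941785 ] [[ 8.31389842e-01  5.55685039e-01 -2.25110688e-03]
 [ 5.55687875e-01 -8.31390531e-01  8.77324997e-04]
 [-1.38403257e-03 -1.98031189e-03 -9.99997081e-01]] [ 0.73615677  0.24779696 -2.25228349] [-0.0331954   0.01345242  0.02296542]
277 288
bar yaw -0.17669833 0.63996595 -0.107077986 643
```

View pics/w4.png

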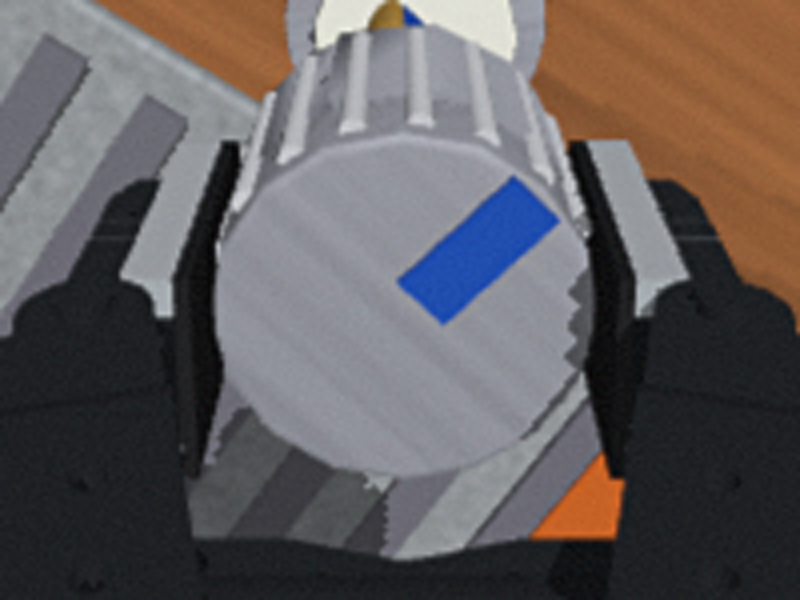

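The knob is held upright between the pads. In the crop (origin (177,213)) its top face is centred at about (403,306) with the bar pointing up-right, and the spindle tip is visible at (390,15). Next is the remaining offset.

```bash
python3 - <<'E'
from h import *
d=np.load('w4.npz');f,K,r,t,p=[d[k] for k in 'fKrtp']
o=np.array([177,213]);c=lambda x,y:o+np.array([x,y])/4
for z in(.210,.2123,.2145):
    k=at_z(c(403,306),z,K,r,t);e=at_z(c(590,300),z,K,r,t)-at_z(c(216,300),z,K,r,t)
    a=at_z(c(421,303),z,K,r,t);b=at_z(c(537,198),z,K,r,t);w=b-a
    print(z,k,'dia',np.hypot(*e[:2]),'bar',np.arctan2(w[1],w[0]),np.hypot(*w[:2]),a+ -0*w)
print(p)
# collar seen in this frame
for X in ([.6325,-.105],):
    th=np.linspace(0,2*np.pi,9)[:-1]
    print(((proj([[X[0]+.018*np.cos(q),X[1]+.018*np.sin(q),.123] for q in th],K,r,t)-o)*4).round().tolist())
    print('body',((proj([[X[0]+.024*np.cos(q),X[1]+.024*np.sin(q),.115] for q in th],K,r,t)-o)*4).round().tolist())
crop=f[150:240,230:330]; save('w5.png',cv2.resize(crop,(800,720)[:1]+(600,),interpolation=cv2.INTER_CUBIC))
E
```

```text
0.21 [ 0.62901267 -0.10498825  0.21      ] dia 0.04066262076378748 bar -0.18702283161546596 0.017490191775978433 [ 0.63040649 -0.10641239  0.21      ]
0.2123 [ 0.63013376 -0.10424451  0.2123    ] dia 0.0398777783260156 bar -0.18702283161546482 0.017152607909205635 [ 0.63150068 -0.10564117  0.2123    ]
0.2145 [ 0.6312061  -0.10353312  0.2145    ] dia 0.03912705947249466 bar -0.18702283161546485 0.016829701601857684 [ 0.63254729 -0.10490348  0.2145    ]
[ 0.63024407 -0.10385835  0.1941785 ]
[[473.0, -48.0], [395.0, -63.0], [329.0, -20.0], [315.0, 53.0], [359.0, 113.0], [434.0, 127.0], [499.0, 88.0], [515.0, 15.0]]
body [[490.0, -86.0], [389.0, -106.0], [304.0, -50.0], [286.0, 45.0], [343.0, 122.0], [439.0, 140.0], [522.0, 89.0], [544.0, -4.0]]
```

View pics/w5.png

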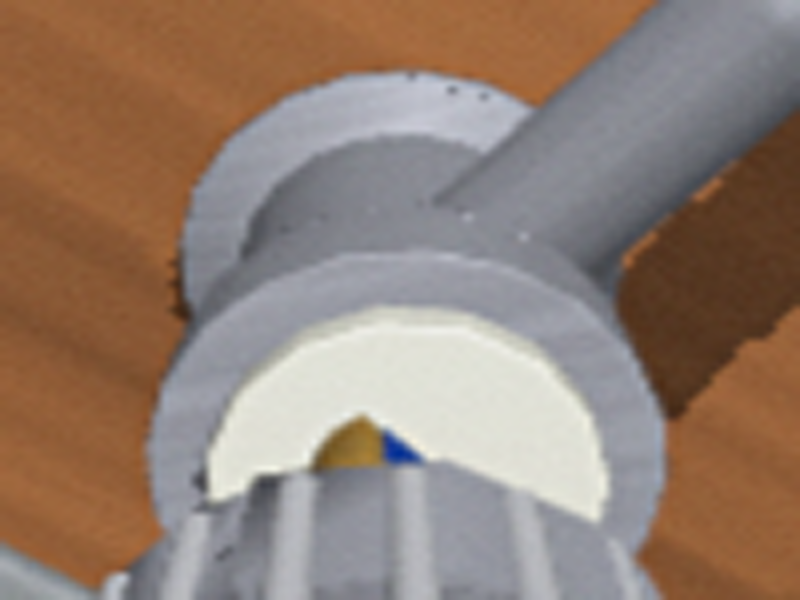

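Both agree with the projected model: tap axis at (0.6325, −0.105), knob axis at (0.630, −0.104), yaw matched within about 0.03. I'll correct by +2, −1 mm and descend gently onto the spindle.

Emit:
jog_arm(
  moves=[
    [[2,-1,0],-0.02,38],
    [[2,-1,-15],-0.02,38],
    [[2,-1,-30],-0.02,38],
    [[2,-1,-36],-0.02,38],
    [[2,-1,-40],-0.02,38],
    [[2,-1,-43],-0.02,38],
    [[2,-1,-46],-0.02,38],
    [[2,-1,-46],-0.02,38],
  ],
)

```text
t: 6.68
tcp_pos: [0.6337, -0.1053, 0.149]
ee_rot: [[0.843, 0.539, -0.0], [0.539, -0.843, 0.001], [0.0, -0.001, -1.0]]
wrist_force: [-2.0, 2.3, -1.1]
grip_width: 0.473
grasp_force: 61.7
```

```bash
python3 - <<'E'
from h import *
s=read_state(); print(s['t'],s['tcp_pos'],s['wrist_force'],s['moment'])
E
```

```text
6.675 [ 0.63365719 -0.10525133  0.1490415 ] [-1.9985906   2.34977638 -1.13517803] [ 0.35638671  0.28611743 -0.00053749]
```

It's on the spindle: 6 mm over the tip with no axial force. I'll ease the lateral load and keep pushing.

Emit:
jog_arm(
  moves=[
    [[-0.7,0.6,0],0,38],
    [[-0.7,0.6,-3],0,38],
    [[-0.7,0.6,-6],0,38],
    [[-0.7,0.6,-9],0,38],
    [[-0.7,0.6,-12],0,38],
    [[-0.7,0.6,-14],0,38],
    [[-0.7,0.6,-14],0,38],
  ],
)

```text
t: 7.55
tcp_pos: [0.6333, -0.1053, 0.1353]
ee_rot: [[0.843, 0.539, 0.0], [0.539, -0.843, -0.0], [0.0, 0.0, -1.0]]
wrist_force: [-3.3, 1.4, 6.1]
grip_width: 0.474
grasp_force: 62.5
```

Emit:
jog_arm(
  moves=[
    [[0,0,-1],0,38],
    [[0,0,-2],0,38],
    [[0,0,-3],0,38],
    [[0,0,-3],0,38],
  ],
)

```text
t: 8.05
tcp_pos: [0.6333, -0.1053, 0.1331]
ee_rot: [[0.842, 0.539, 0.0], [0.539, -0.842, -0.0], [0.0, 0.001, -1.0]]
wrist_force: [-4.7, 2.4, 9.6]
grip_width: 0.473
grasp_force: 62.8
```

Emit:
jog_arm(
  moves=[
    [[0,0,-1],0,38],
    [[0,0,-2],0,38],
    [[0,0,-3],0,38],
    [[0,0,-3],0,38],
  ],
)

```text
t: 8.55
tcp_pos: [0.6333, -0.1052, 0.1329]
ee_rot: [[0.842, 0.539, 0.001], [0.539, -0.842, -0.001], [0.001, 0.001, -1.0]]
wrist_force: [-7.7, 3.4, 22.6]
grip_width: 0.474
grasp_force: 64.3
```

The z stopped at 0.1329, the predicted home height, while force rose to 22 N, so this looks like the hard stop. Visual check next.

```bash
python3 - <<'E'
from h import *
f,K,r,t=cam('wrist'); g,*_=cam('scene'); s=read_state(); print(s['tcp_pos'],s['wrist_force'],s['moment'],s['t'])
p=proj([.6325,-.105,.14],K,r,t)[0].astype(int);u,v=np.clip(p,[60,90],[500,330])
save('w6.png',np.hstack([cv2.resize(f[v-90:v+90,u-60:u+60],(400,600),interpolation=cv2.INTER_CUBIC),cv2.resize(g[255:330,220:270],(400,600),interpolation=cv2.INTER_CUBIC)]))
B,_,_=blobs(f,u,v,60);y,x=np.nonzero(B);P=np.array([at_z(q,.151,K,r,t)[:2] for q in zip(x,y)]);vx,vy,x0,y0=cv2.fitLine(P.astype(np.float32),2,0,.001,.001).ravel();print('bar yaw',np.arctan2(vy,vx),x0,y0)
E
```

```text
[ 0.63330347 -0.10524856  0.13289846] [-8.06661878  2.57009549 22.7629152 ] [ 0.54288846  1.34206849 -0.023992  ] 8.65
bar yaw -0.20875666 0.6427669 -0.10859312
```

View pics/w6.png

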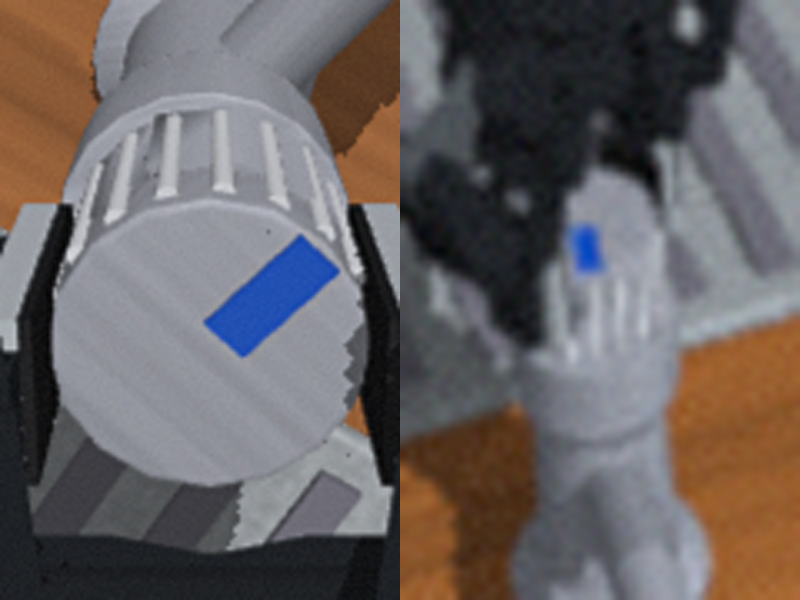

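Both views show the knob sitting flush on the tap body with no white collar visible. It is still held with about 22 N of push, so I'm handing in.

```bash
python3 -c "
from bench import *
print(finish_job())"
```

```text
the job is handed in; nothing more can be done
None
```

The chrome knob is on the spindle with its flat matched and sits fully home on the tap body; I handed in at about 8.7 s, still holding it down with about 22 N.

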